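# Centre a chip cooler on its test block and start the test

## Robot

A 6-joint arm with a two-finger parallel gripper is mounted at the origin on the work surface. World frame = base frame: x ahead of the robot, y to its left, z up, the work surface at z = 0. Lengths are in m, angles in rad, forces in N, time in s.
With the tool pointing down it reaches from about 0.375 to 0.9 m from the base axis. Payload 3.1 kg.
Tool frame: the origin (TCP) lies midway between the tips of the shut fingers; the grasp point (between the pads) lies 19 mm behind it (pinch_z is the distance from the TCP to the grasp point, in m); z points along the fingers, y is the line along which they close (so a half turn about z gives the same grasp; the last joint's range is limited). The gripper opens to 85 mm and grips with 20 to 120 N. Pads are 22 mm wide; open, the fingers measure 114 mm over their backs; the gripper's body (76 mm by 85 mm) begins 54 mm behind the grasp point. The pads swing forward as they close: fully open they stand 13 mm farther back than shut.
Start: joints at [-1.435, 0.527, 1.433, -0, 1.181, -0.178], TCP at [0.193, -0.594, 0.231] pointing down, gripper open.
Joint ranges: [-3.08, 3.08], [-0.75, 2.2], [0.22, 2.44], [-1.43, 4.57], [0, 2.65], [-2.85, 2.85]. Speed limits (rad/s): [2.79, 2.79, 3.14, 3.14, 3.14, 3.14].

## Interface

Orientations are given as a unit quaternion [x, y, z, w].
In Python, from station import sense, snapshot, camera_params, sign_off, pinch_z gives the robot as it stands. The module is installed in compiled form; this text tells all that it offers.
- The arm moves only by the shell command python3 -m handwheel 'ROWS' [FORCE]. ROWS is JSON, a list that holds one entry, the list of rows, each a list of 7 numbers: the turn, a rotation vector about the tool's x, y, z in degrees, then the shift along the tool's x, y, z in m, then the opening, from 0 (shut) to 1 (fully open). A call has 1 to 20 rows; each row shifts and turns the commanded pose from where the row before left it, along the tool's axes as they then stand; what a row does not reach is not made up. A row lasts 1/8 s, in which the tool goes at most 62.5 mm and 10.7 degrees, less where a joint would pass 70% of its speed; a pose out of reach is approached as far as the arm can. A call with a gripper value outside its range is refused whole. The fingers move at their own pace and stop on an object; FORCE is the grip in N (left out, the last holds). Time passes only in rows, so rows that do not move let the fingers close. It gives the time, the measured TCP pose, the force, the opening and the grip force at its end, in the units of the state.
- sense(): the state, without advancing time (a new reading comes with each control period).
- snapshot(name): name is "scene" or "top" or "wrist"; returns the picture (400x640x3 uint8, red, green, blue); there is no depth.
- camera_params(name): a dict with "fx", "fy", "cx", "cy" (pixels), "world_to_cam" (4x4, takes a point from world to camera coordinates); the wrist camera has in their place "mount" (4x4, takes a point from camera to tool coordinates, whose origin is the TCP and whose axes are the flange's). Camera axes: x right, y down, z forward; pixel columns grow to the right and rows downward; lengths in m; the calibration is good to about 2 mm. A picture is of the moment at which its call begins: read the wrist's pose just before it. camera_params takes no time and is no camera call.
- sign_off(): hands the job in; it is judged then, once.
The state is a dict: "t": time; "q": joint angles; "qd": joint speeds; "tau": joint torques, N m; "tcp_pos": TCP position; "tool_rot": TCP orientation; "force": force on the tool from outside, world axes, zero at the start; "ft_torque": the same for the moment, N m; "finger_gap": opening from 0.0 (shut) to 1.0 (fully open); "gripper_force": force on a finger pad.
Only numpy, scipy, OpenCV 4.12 (cv2) and the standard library are available. Lean on these libraries where they do the work, as an engineer would, in place of code of your own. Each camera call takes 0.05 s, during which the arm holds its last target. There are 200 camera calls.

## Task

The round chip cooler stands off-centre on the small raised block of the test jig. Without grasping or lifting it, nudge it with light taps of the fingers until it stands centred over the block, never tipping it over or knocking it off; then take the fingers off it and press the jig's start button all the way down and let it go. Leave the other things on the bench where they are.

Things in the scene. Friction and masses are not known exactly. Their poses are not given: they have to be found in the camera images.
- cooler: Round top-heavy chip cooler, 0.29-0.55 kg, on the jig's block: copper foot 36 mm wide, 10 mm high; above it a finned body with a black fan on top, 92 mm in diameter, from 10 to 58 mm above the origin. Origin: centre of the foot's underside, z up. A few newtons low on the body's side (10 to 25 mm above the origin) slide it; pushed near its top it may tip. A tap over 15 N is too hard.
- block_top (a point): Centre of the flat top of the jig's raised aluminium block (56 x 56 mm, top 42 mm above the bench), where the cooler belongs. The block stands fixed in the middle of a dark steel plate 150 x 150 x 10 mm, with four brass posts (10 mm wide, tops 24 mm above the bench) near its corners, 62 mm in x and y from the block's centre. x points to the control box, z up.
- start_button_top (a point): Centre of the top of the start button, a round push button 26 mm in diameter, sticking up from its round grey housing on the low black control box (60 x 80 mm, 24 mm high) at one edge of the jig's plate, 116 mm from the block's centre. Its top is 46 mm above the bench when up. Pressed straight down.
- start_button (a joint): Travel of the start button: 0 = up, 0.006 m = fully down; springs back by itself; fully down takes about 5 N.
- screwdriver: Bystander: screwdriver, 160 mm long, lying on the bench beside the jig's plate. Leave alone.
- paste_jar: Bystander: small closed jar, 34 mm in diameter, 34 mm high, standing on the bench beside the jig's plate. Leave alone.
- thumb_nut: Bystander: brass thumb nut, 16 mm in diameter, 13 mm high, standing on the jig's plate near its edge. Leave alone.
- spare_fan: Bystander: square fan, 80 x 80 x 25 mm, lying flat on the bench. Leave alone.
- heatsink: Bystander: small square finned heat sink, 50 x 50 x 28 mm. Leave alone.
- hard_drive: Bystander: hard drive, 147 x 102 x 26 mm, lying flat. Leave alone.
- mug: Bystander: white mug, 80 mm in diameter, 90 mm high. Leave alone.

How it is judged:
By the outcome, as a careful person would: the job done as asked, in the order asked, and still so for the second after the job is handed in, with the robot touching nothing.
It also fails if it takes over 54 s, if anything falls off the work surface, if the arm or the gripper's body presses on something with over 40 N, if the wrist force passes 120 N, or if a joint passes its speed limit or range.

## Working session

There is one attempt and no reset: what is moved stays moved. The work goes in short steps, Python scripts to look and compute and a shell command to move; the robot and the scene stay as the last step left them, time stands still between calls to the robot, and variables do not carry over. Pictures are saved under pics/ and viewed, at most 10 in all, crops included, and the job is handed in when it is done.

```bash
mkdir -p pics
python3 - <<'E'
from station import *
import cv2,numpy as np
s=sense();print(s['t'],s['tcp_pos'],s['tool_rot'],s['force'],pinch_z)
for n in ("scene","top"):
    im=snapshot(n);cv2.imwrite(f'pics/{n}0.png',im[:,:,::-1])
    p=camera_params(n);print(n,p['fx'],p['fy'],p['cx'],p['cy'],np.round(p['world_to_cam'],3).tolist())
print(np.round(camera_params('wrist')['mount'],3).tolist())
E
```

```text
0.0 [ 0.19284431 -0.59374169  0.23033191] [ 9.87713339e-01  1.56272706e-01  6.38144966e-06 -1.09634964e-03] [ 0.24816243 -1.03080786  0.69696697] 0.0187
scene 371.30707881337 371.30707881337 319.33234622339984 199.60198824847396 [[0.203, 0.979, 0.011, -0.085], [0.754, -0.149, -0.64, -0.347], [-0.625, 0.138, -0.768, 1.318], [0.0, 0.0, 0.0, 1.0]]
top 436.23914906882624 436.23914906882624 322.1618486871397 204.17516987679218 [[-0.013, -1.0, -0.013, -0.004], [-0.996, 0.014, -0.084, 0.54], [0.084, 0.012, -0.996, 1.418], [0.0, 0.0, 0.0, 1.0]]
[[-0.0, -0.945, -0.327, 0.085], [1.0, -0.0, -0.0, 0.0], [0.0, -0.327, 0.945, -0.142], [0.0, 0.0, 0.0, 1.0]]
```

View pics/top0.png

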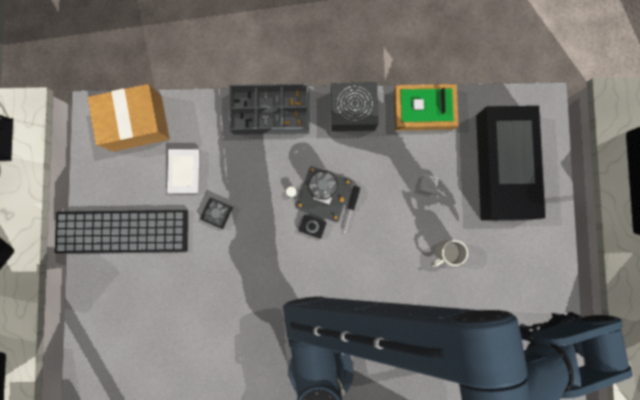

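View pics/scene0.png

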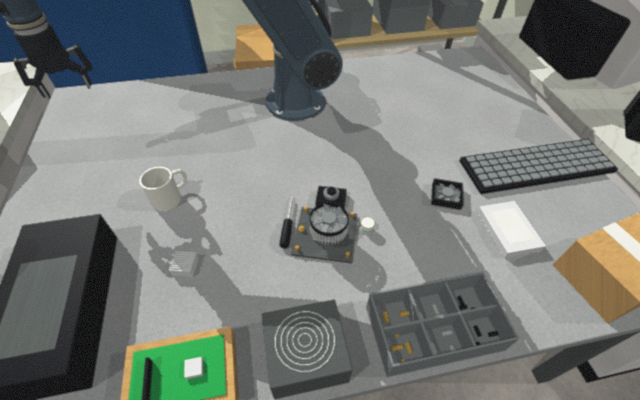

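The jig is at about (325,193) in the top view. Its control box is at (312,226), on the robot's side, and the cooler's fan is at (323,183). The jar is at (291,191) and the screwdriver at (350,208). The gripper is far right, out of frame. Next I'll zoom in for a rough position.

```bash
cat > h.py <<'E'
import numpy as np, cv2
from station import *
from scipy.spatial.transform import Rotation as R
def cam(name,s=None):
    p=camera_params(name)
    if name=='wrist':
        T=np.eye(4);T[:3,:3]=R.from_quat(s['tool_rot']).as_matrix();T[:3,3]=s['tcp_pos']
        C=T@np.array(p['mount'])
    else: C=np.linalg.inv(np.array(p['world_to_cam']))
    return p,C
def ray(pc,uv,z):
    p,C=pc
    d=C[:3,:3]@np.array([(uv[0]-p['cx'])/p['fx'],(uv[1]-p['cy'])/p['fy'],1])
    o=C[:3,3]; return o+d*(z-o[2])/d[2]
def proj(pc,X):
    p,C=pc; c=np.linalg.inv(C)@np.append(X,1)
    return np.array([p['cx']+p['fx']*c[0]/c[2],p['cy']+p['fy']*c[1]/c[2]])
E
python3 - <<'E'
from h import *
im=cv2.imread('pics/top0.png');c=im[140:260,260:380]
cv2.imwrite('pics/top0c.png',cv2.resize(c,(600,600),interpolation=cv2.INTER_CUBIC))
pc=cam('top')
for uv,z in [((323,183),.1),((312,226),.046),((325,193),.01),((291,191),.034),((350,208),.01)]: print(uv,ray(pc,uv,z).round(3))
E
```

```text
(323, 183) [ 0.6   -0.016  0.1  ]
(312, 226) [0.468 0.022 0.046]
(325, 193) [ 0.579 -0.021  0.01 ]
(291, 191) [0.584 0.091 0.034]
(350, 208) [ 0.527 -0.103  0.01 ]
```

View pics/top0c.png

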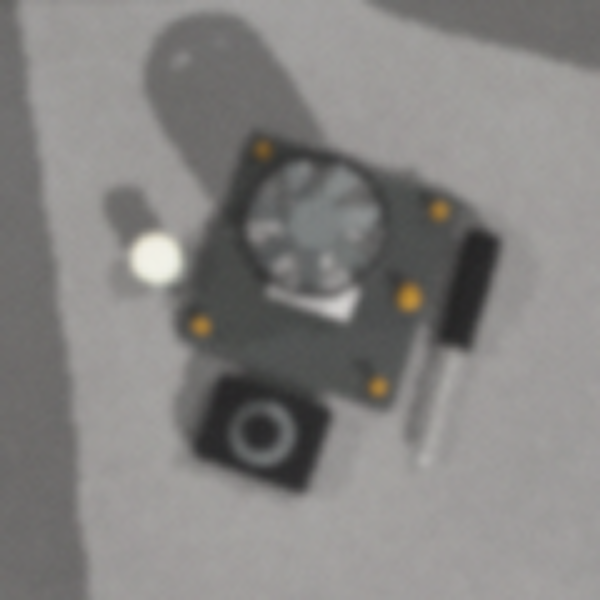

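The close-up shows the posts clearly at crop (263,151), (440,211), (202,326) and (379,387), with the button at (262,432). The fan ring is at about (315,225), and the white block top shows on its lower side. The nut is at (410,297).

Run:
```python
from h import *
pc=cam('top');f=lambda x,y,z:ray(pc,(260+x/5-.4,140+y/5-.4),z)
P=np.array([f(*a,.024) for a in[(263,151),(440,211),(202,326),(379,387)]]);print(P.round(4),P.mean(0).round(4))
print('dist',[np.linalg.norm(P[a]-P[b]).round(4) for a,b in((0,1),(1,3),(3,2),(2,0))])
B=f(262,432,.046);print('btn',B.round(4),np.linalg.norm((B-P.mean(0))[:2]))
C=f(315,225,.1);print('cooler',C.round(4),(C-P.mean(0)).round(4)); print('nut',f(410,297,.02))
s=sense();M=R.from_quat(s['tool_rot']).as_matrix();print(M.round(3))
print('cam offset',M@np.array(camera_params('wrist')['mount'])[:3,3], M@np.array(camera_params('wrist')['mount'])[:3,2])
```

```text
[[ 0.6552  0.0204  0.024 ]
 [ 0.6133 -0.0964  0.024 ]
 [ 0.5391  0.062   0.024 ]
 [ 0.4972 -0.0542  0.024 ]] [ 0.5762 -0.017   0.024 ]
dist [np.float64(0.1241), np.float64(0.1235), np.float64(0.1235), np.float64(0.1233)]
btn [0.4679 0.0223 0.046 ] 0.11523436339019302
cooler [ 0.5953 -0.0143  0.1   ] [0.0191 0.0028 0.076 ]
nut [ 0.5567464  -0.07570386  0.02      ]
[[ 0.951  0.309 -0.   ]
 [ 0.309 -0.951  0.002]
 [ 0.    -0.002 -1.   ]]
cam offset [0.08057859 0.0256385  0.14198816] [-0.3109598  -0.09861188 -0.94529345]
```

```bash
python3 -m handwheel '[[[0,0,0,0.0459,-0.0288,-0.0014,0],[0,0,0,0.0459,-0.0288,-0.0014,0],[0,0,0,0.0459,-0.0288,-0.0014,0],[0,0,0,0.0459,-0.0288,-0.0014,0],[0,0,0,0.0459,-0.0288,-0.0014,0],[0,0,0,0.0459,-0.0288,-0.0014,0],[0,0,0,0.0459,-0.0288,-0.0014,0],[0,0,0,0.0459,-0.0288,-0.0014,0],[0,0,0,0.0459,-0.0288,-0.0014,0],[0,0,0,0.0459,-0.0288,-0.0014,0],[0,0,0,0.0459,-0.0288,-0.0014,0],[0,0,0,0.0459,-0.0288,-0.0014,0],[0,0,0,0.0459,-0.0288,-0.0014,0],[0,0,0,0.0459,-0.0288,-0.0014,0],[0,0,0,0,0,0,0],[0,0,0,0,0,0,0]]]'
python3 - <<'E'
from h import *
s=sense();im=snapshot('wrist');print(s['t'],s['tcp_pos'],s['tool_rot'],s['force'],s['finger_gap'])
pc=cam('wrist',s);print(pc[0]['fx'],[proj(pc,x).round() for x in ([.5762,-.017,.042],[.5953,-.0143,.1],[.4679,.0223,.046])])
cv2.imwrite('pics/w1.png',im[:,:,::-1])
E
```

```text
t: 2.1
tcp_pos: [0.6789, -0.0126, 0.2501]
tool_rot: [0.988, 0.157, -0.001, -0.0]
force: [1.1, -1.3, -1.0]
finger_gap: 0.004
gripper_force: 0.0
2.1 [ 0.67891809 -0.01258756  0.25005987] [ 9.87664366e-01  1.56581961e-01 -1.09037527e-03 -2.85684151e-05] [ 1.08536472 -1.34337318 -1.02123331] 0.0036848986050858224
284.8507794145785 [array([295., 242.]), array([294., 251.]), array([248., 299.])]
```

View pics/w1.png

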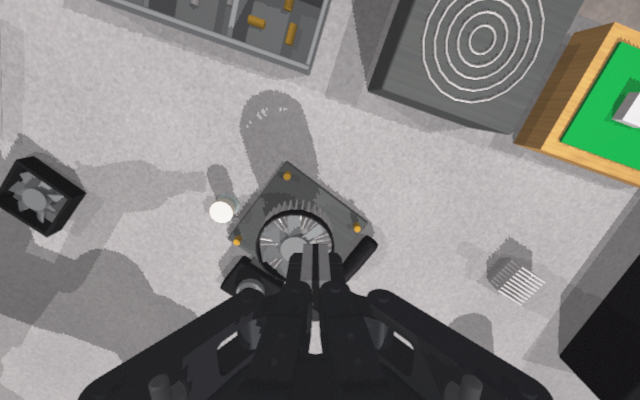

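The wrist view shows three posts at (287,176), (357,229) and (236,242), with the fan ring centred at about (295,246). This agrees with the top-view estimate projected into the picture. The fingers hide the block's near side. The grey box beyond has corners at (370,90) and (505,133), so I'll check clearance to it before going down on the far side.

Run:
```python
from h import *
import itertools
t=cam('top');s=sense();w=cam('wrist',s);c=cam('scene')
for z in(0,.05,.08,.1):print(z,'w',ray(w,(370,90),z).round(3)[:2],ray(w,(505,133),z).round(3)[:2],'t',ray(t,(331,130),z).round(3)[:2],ray(t,(377,130),z).round(3)[:2],'s',ray(c,(265,308),z).round(3)[:2],ray(c,(338,300),z).round(3)[:2])
print('ring',ray(w,(295,246),.1))
```

```text
0 w [ 0.793 -0.051] [ 0.799 -0.244] t [ 0.795 -0.044] [ 0.792 -0.2  ] s [ 0.743 -0.191] [ 0.757 -0.027]
0.05 w [ 0.789 -0.042] [ 0.794 -0.211] t [ 0.782 -0.044] [ 0.78  -0.195] s [ 0.766 -0.188] [ 0.779 -0.035]
0.08 w [ 0.786 -0.038] [ 0.791 -0.191] t [ 0.774 -0.043] [ 0.772 -0.191] s [ 0.779 -0.187] [ 0.792 -0.039]
0.1 w [ 0.784 -0.034] [ 0.789 -0.178] t [ 0.769 -0.043] [ 0.767 -0.189] s [ 0.788 -0.186] [ 0.8   -0.042]
ring [ 0.60149336 -0.01405974  0.1       ]
```

```bash
python3 -m handwheel '[[[0,0,10,0,0,0,0],[0,0,0,0.0085,-0.01,0,0],[0,0,0,0,0,0.048,0],[0,0,0,0,0,0.048,0],[0,0,0,0,0,0.048,0],[0,0,0,0,0,0.048,0],[0,-10,0,0,0,0,0],[0,0,0,0,0,0,0],[0,0,0,0,0,0,0]]]'
python3 - <<'E'
from h import *
M=R.from_quat(sense()['tool_rot']).as_matrix();print(M.round(3), (M.T@[-.99,-.14,0]).round(3))
E
```

```text
t: 3.28
tcp_pos: [0.6875, -0.0017, 0.0596]
tool_rot: [0.994, 0.07, -0.085, 0.006]
force: [-0.5, 0.3, -0.5]
finger_gap: 0.001
gripper_force: 0.0
[[ 0.976  0.14  -0.168]
 [ 0.138 -0.99  -0.024]
 [-0.17   0.    -0.985]] [-0.985  0.     0.17 ]
```

```bash
python3 -m handwheel '[[[0,0,0,-0.0098,0,0.0017,0],[0,0,0,-0.0079,0,0.0014,0],[0,0,0,-0.0039,0,0.0007,0],[0,0,0,-0.002,0,0.0003,0],[0,0,0,-0.002,0,0.0003,0],[0,0,0,0,0,0,0],[0,0,0,0,0,0,0]]]'
python3 - <<'E'
from h import *
s=sense();a=snapshot('wrist');b=snapshot('top')
cv2.imwrite('pics/w2.png',a[:,:,::-1]);cv2.imwrite('pics/t2.png',b[:,:,::-1])
c=lambda i,y,x,h,w:cv2.resize(i[y:y+h,x:x+w,::-1],(400,400),interpolation=cv2.INTER_CUBIC)
cv2.imwrite('pics/v2.png',np.hstack([c(a,200,200,200,200),c(b,150,270,100,100)]))
E
```

```text
t: 4.15
tcp_pos: [0.6612, -0.0051, 0.059]
tool_rot: [0.994, 0.069, -0.087, 0.006]
force: [-0.0, -0.2, 0.4]
finger_gap: -0.001
gripper_force: 0.0
```

View pics/v2.png

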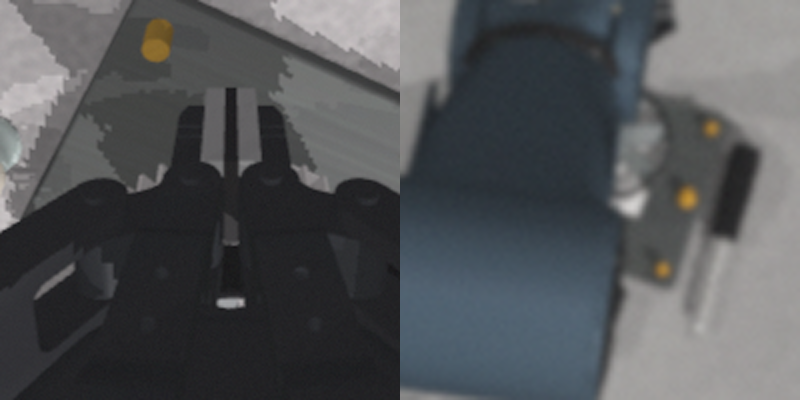

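The top view is mostly blocked by the arm and the wrist view by the fingers. There's no contact yet, so I'll go on by feel in small steps.

```bash
python3 -m handwheel '[[[0,0,0,-0.002,0,0.0003,0],[0,0,0,-0.002,0,0.0003,0],[0,0,0,-0.002,0,0.0003,0]]]';  python3 -m handwheel '[[[0,0,0,-0.001,0,0.0002,0],[0,0,0,-0.001,0,0.0002,0]]]'; python3 -m handwheel '[[[0,0,0,-0.001,0,0.0002,0],[0,0,0,-0.001,0,0.0002,0]]]'
```

```text
t: 4.62
tcp_pos: [0.6548, -0.0059, 0.0592]
tool_rot: [0.994, 0.069, -0.087, 0.006]
force: [-0.5, 0.2, -0.0]
finger_gap: -0.001
gripper_force: 0.0
t: 4.88
tcp_pos: [0.6529, -0.0063, 0.0592]
tool_rot: [0.994, 0.069, -0.087, 0.006]
force: [-0.2, -0.7, -0.0]
finger_gap: -0.0
gripper_force: 0.0
t: 5.12
tcp_pos: [0.6514, -0.0065, 0.0592]
tool_rot: [0.994, 0.069, -0.086, 0.006]
force: [1.3, 0.2, -0.7]
finger_gap: 0.001
gripper_force: 0.7
```

Contact seems to start near x=0.6515, as predicted.

```bash
python3 -m handwheel '[[[0,0,0,-0.001,0,0.0002,0],[0,0,0,-0.001,0,0.0002,0]]]'; python3 -m handwheel '[[[0,0,0,-0.001,0,0.0002,0],[0,0,0,-0.001,0,0.0002,0],[0,0,0,-0.001,0,0.0002,0],[0,0,0,-0.001,0,0.0002,0]]]'; python3 -m handwheel '[[[0,0,0,-0.001,0,0.0002,0],[0,0,0,-0.001,0,0.0002,0],[0,0,0,-0.001,0,0.0002,0],[0,0,0,-0.001,0,0.0002,0]]]'
```

```text
t: 5.38
tcp_pos: [0.65, -0.0069, 0.0594]
tool_rot: [0.994, 0.069, -0.086, 0.006]
force: [2.7, 0.6, 0.2]
finger_gap: -0.001
gripper_force: 1.3
t: 5.88
tcp_pos: [0.6451, -0.0074, 0.0591]
tool_rot: [0.994, 0.069, -0.087, 0.006]
force: [3.0, 0.3, 1.5]
finger_gap: 0.003
gripper_force: 1.5
t: 6.38
tcp_pos: [0.6411, -0.008, 0.059]
tool_rot: [0.994, 0.069, -0.087, 0.006]
force: [2.8, 0.2, 1.3]
finger_gap: -0.001
gripper_force: 1.8
```

```bash
python3 -m handwheel '[[[0,0,0,-0.001,0,0.0002,0],[0,0,0,-0.001,0,0.0002,0],[0,0,0,-0.001,0,0.0002,0],[0,0,0,-0.001,0,0.0002,0],[0,0,0,-0.001,0,0.0002,0],[0,0,0,0,0,0,0]]]'; python3 -m handwheel '[[[0,0,0,0.01,0,-0.001,0],[0,0,0,0.02,0,-0.003,0],[0,10,0,0,0,0,0],[0,0,0,0,0,-0.045,0],[0,0,0,0,0,-0.055,0],[0,0,0,-0.045,0,-0.03,0],[0,0,0,-0.06,0,0,0],[0,0,0,-0.06,0,0,0],[0,0,0,0,0,0,0],[0,0,0,0,0,0,0]]]'
python3 - <<'E'
from h import *
s=sense();a=snapshot('wrist');b=snapshot('top');print(s['tool_rot'])
cv2.imwrite('pics/w3.png',a[:,:,::-1]);cv2.imwrite('pics/t3.png',b[:,:,::-1])
E
```

```text
t: 7.12
tcp_pos: [0.6359, -0.0087, 0.0589]
tool_rot: [0.994, 0.069, -0.087, 0.006]
force: [3.5, 1.0, 2.7]
finger_gap: 0.001
gripper_force: 2.1
t: 8.38
tcp_pos: [0.5023, -0.0274, 0.1872]
tool_rot: [0.998, 0.069, -0.001, -0.0]
force: [0.1, 0.2, -0.4]
finger_gap: 0.003
gripper_force: 0.0
[ 9.97585359e-01  6.94476356e-02 -6.68940388e-04 -1.70752574e-04]
```

View pics/w3.png

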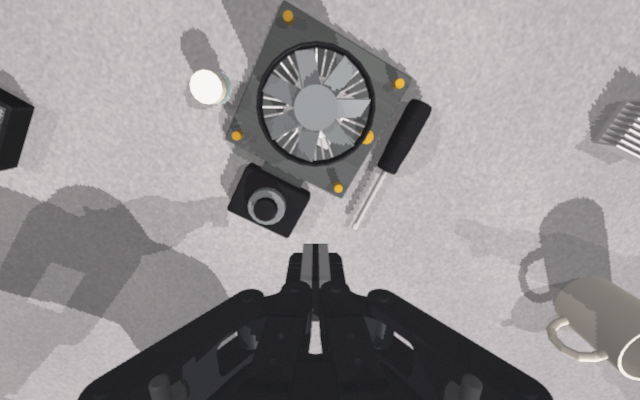

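Now all four posts, at about (288,16), (399,84), (236,136) and (338,188), and the whole fan ring, centre about (316,104), are visible. The button is at (266,207). I'll refine these with masks and an ellipse fit.

```bash
cat > meas.py <<'E'
from h import *
def meas(im,s,pts,ring,rad):
    w=cam('wrist',s);hsv=cv2.cvtColor(im,cv2.COLOR_BGR2HSV)
    m=cv2.inRange(hsv,(10,120,120),(30,255,255))
    n,l,st,ce=cv2.connectedComponentsWithStats(m)
    uv=[ce[1:][np.argmin(np.linalg.norm(ce[1:]-p,axis=1))] for p in pts]
    P=np.array([ray(w,u,.0225) for u in uv]);print('posts',np.round(uv,1).tolist(),[np.linalg.norm(P[a]-P[b]).round(4) for a,b in((0,1),(1,3),(3,2),(2,0),(0,3),(1,2))])
    B=P.mean(0)
    g=cv2.GaussianBlur(im,(3,3),0).max(2); e=[]
    for t in np.arange(0,2*np.pi,.05):   # outermost dark pixel of the black rim on each spoke
        d=np.array([np.cos(t),np.sin(t)]);r=np.arange(rad*.85,rad*1.12,.25)
        v=np.array([g[tuple(np.round(ring+k*d).astype(int)[::-1])] for k in r])
        k=np.argmin(v); o=np.where(v[k:]>45)[0]
        if v[k]<35 and len(o): e.append(ring+r[k+o[0]]*d)
    e=np.array(e);
    W=np.array([ray(w,u,.1)[:2] for u in e])
    for _ in range(4):
        A=np.c_[2*W,np.ones(len(W))];x=np.linalg.lstsq(A,(W**2).sum(1),rcond=None)[0]
        rr=np.sqrt(x[2]+x[0]**2+x[1]**2);res=abs(np.hypot(*(W-x[:2]).T)-rr);W=W[res<max(.0015,2*res.std())]
    print('block',B.round(4),'cooler',x[:2].round(4),'r',rr.round(4),len(W),'off mm',((x[:2]-B[:2])*1e3).round(1))
    return w,B,x[:2]
E
python3 - <<'E'
from meas import *
s=sense();im=cv2.imread('pics/w3.png')
w,B,C=meas(im,s,[(288,16),(399,84),(236,136),(338,188)],np.array([316,104.]),60)
b=ray(w,(265,208),.046);print('btn',b.round(4),np.linalg.norm((b-B)[:2]));print('cam',w[1][:3,3].round(3))
E
```

```text
posts [[287.5, 15.5], [398.7, 83.2], [236.5, 135.5], [337.9, 187.8]] [np.float64(0.124), np.float64(0.1235), np.float64(0.1233), np.float64(0.1239), np.float64(0.1753), np.float64(0.1745)]
block [ 0.579  -0.0173  0.0225] cooler [ 0.5829 -0.0171] r 0.0441 73 off mm [3.8 0.3]
btn [0.4736 0.0218 0.046 ] 0.11243295611586596
cam [ 0.588 -0.016  0.329]
```

```bash
python3 -m handwheel '[[[0,0,0,0.06,0,0,0],[0,0,0,0.06,0,0,0],[0,0,0,0.045,0,0.03,0],[0,0,0,0,0,0.055,0],[0,0,0,0,0,0.045,0],[0,-10,0,0,0,0,0],[0,0,0,-0.018,0,0.003,0],[0,0,0,-0.006,0,0.001,0],[0,0,0,0,0,0,0],[0,0,0,0,0,0,0]]]';python3 -m handwheel '[[[0,0,0,-0.001,0,0.0002,0],[0,0,0,-0.001,0,0.0002,0],[0,0,0,-0.001,0,0.0002,0],[0,0,0,-0.001,0,0.0002,0],[0,0,0,-0.001,0,0.0002,0],[0,0,0,-0.001,0,0.0002,0]]]'
```

```text
t: 9.72
tcp_pos: [0.6423, -0.0078, 0.0581]
tool_rot: [0.994, 0.069, -0.086, 0.006]
force: [0.1, 0.1, -1.3]
finger_gap: 0.0
gripper_force: 0.0
t: 10.48
tcp_pos: [0.636, -0.0086, 0.0576]
tool_rot: [0.994, 0.069, -0.086, 0.006]
force: [1.2, 0.5, -0.5]
finger_gap: -0.0
gripper_force: 0.7
```

Contact again at 0.636. I'll push about 4 mm more, back off and look again.

```bash
python3 -m handwheel '[[[0,0,0,-0.001,0,0.0002,0],[0,0,0,-0.001,0,0.0002,0],[0,0,0,-0.001,0,0.0002,0],[0,0,0,-0.001,0,0.0002,0],[0,0,0,0,0,0,0]]]'; python3 -m handwheel '[[[0,0,0,0.01,0,-0.001,0],[0,0,0,0.02,0,-0.003,0],[0,10,0,0,0,0,0],[0,0,0,0,0,-0.045,0],[0,0,0,0,0,-0.055,0],[0,0,0,-0.045,0,-0.03,0],[0,0,0,-0.06,0,0,0],[0,0,0,-0.06,0,0,0],[0,0,0,0,0,0,0],[0,0,0,0,0,0,0]]]'
python3 - <<'E'
from meas import *
s=sense();a=snapshot('wrist')[:,:,::-1].copy();cv2.imwrite('pics/w4.png',a)
w,B,C=meas(a,s,[(288,16),(399,84),(236,136),(338,188)],np.array([316,106.]),60)
E
```

```text
t: 11.1
tcp_pos: [0.6317, -0.0093, 0.0576]
tool_rot: [0.994, 0.069, -0.087, 0.006]
force: [3.2, -0.1, 1.0]
finger_gap: -0.0
gripper_force: 1.2
t: 12.35
tcp_pos: [0.499, -0.0282, 0.1866]
tool_rot: [0.998, 0.069, 0.001, 0.0]
force: [0.9, -0.7, -0.2]
finger_gap: 0.004
gripper_force: 0.0
posts [[286.9, 11.7], [398.6, 80.1], [235.6, 132.4], [337.7, 185.3]] [np.float64(0.1238), np.float64(0.1231), np.float64(0.1233), np.float64(0.1236), np.float64(0.175), np.float64(0.1741)]
block [ 0.5771 -0.017   0.0225] cooler [ 0.5769 -0.0173] r 0.0441 73 off mm [-0.2 -0.3]
```

View pics/w4.png

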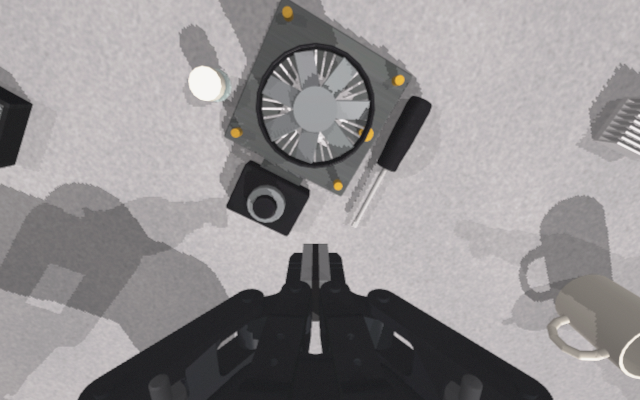

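The ring sits centred among the posts, within about 0.5 mm, and the bystanders haven't moved. Next is the button at (265,204).

Run:
```python
from meas import *
s=sense();a=cv2.imread('pics/w4.png');w,t=cam('wrist',s),cam('top')
P=np.array([ray(w,u,.0225) for u in[(286.9,11.7),(398.6,80.1),(235.6,132.4),(337.7,185.3)]]);B=P.mean(0)
x=(P[2]+P[3]-P[0]-P[1]);x/=np.linalg.norm(x);b=B+.116*x;print('from jig',b.round(4))
g=a[170:240,225:312].max(2);m=((g>70)&(g<150)).astype(np.uint8);hs=np.array([265,205])
yy,xx=np.mgrid[170:240,225:312];k=(m>0)&(np.hypot(xx-265,yy-205)<22);c=[xx[k].mean(),yy[k].mean()]
print('grey ring',c,ray(w,c,.035).round(4),'proj of jig-based',proj(w,[*b[:2],.046]))
M=R.from_quat(s['tool_rot']).as_matrix();d=np.array([*b[:2],.056])-s['tcp_pos'];print('shift',(M.T@d).round(4))
```

```text
from jig [0.4691 0.0222 0.0225]
grey ring [np.float64(263.4809619238477), np.float64(201.3006012024048)] [0.4734 0.0247 0.035 ] proj of jig-based [263.7448478  208.77271429]
shift [-0.0237 -0.0544  0.1305]
```

```bash
python3 -m handwheel '[[[0,0,0,-0.0115,-0.027,0,0],[0,0,0,-0.0115,-0.027,0.01,0],[0,0,0,0,0,0.05,0],[0,0,0,0,0,0.05,0],[0,0,0,0,0,0.018,0],[0,0,0,0,0,0,0],[0,0,0,0,0,0,0]]]'; python3 -m handwheel '[[[0,0,0,0,0,0.003,0],[0,0,0,0,0,0.003,0],[0,0,0,0,0,0.002,0],[0,0,0,0,0,0.002,0],[0,0,0,0,0,0.002,0]]]'; python3 -m handwheel '[[[0,0,0,0,0,0.001,0],[0,0,0,0,0,0.001,0]]]'
```

```text
t: 13.28
tcp_pos: [0.4695, 0.0222, 0.0585]
tool_rot: [0.998, 0.07, 0.001, 0.0]
force: [-0.5, 0.4, -0.0]
finger_gap: 0.001
gripper_force: 0.0
t: 13.9
tcp_pos: [0.4679, 0.0223, 0.0461]
tool_rot: [0.998, 0.07, 0.0, 0.0]
force: [-0.1, 0.6, 0.1]
finger_gap: -0.002
gripper_force: 0.0
t: 14.15
tcp_pos: [0.4678, 0.0223, 0.0442]
tool_rot: [0.998, 0.07, 0.0, 0.0]
force: [0.5, -0.6, 2.8]
finger_gap: -0.0
gripper_force: 1.2
```

```bash
python3 -m handwheel '[[[0,0,0,0,0,0.001,0],[0,0,0,0,0,0.001,0],[0,0,0,0,0,0.001,0]]]'; python3 -m handwheel '[[[0,0,0,0,0,0.001,0],[0,0,0,0,0,0.0005,0]]]'; python3 -m handwheel '[[[0,0,0,0,0,0.0005,0],[0,0,0,0,0,0,0],[0,0,0,0,0,0,0]]]'
```

```text
t: 14.52
tcp_pos: [0.4679, 0.0223, 0.0413]
tool_rot: [0.998, 0.07, 0.0, 0.0]
force: [-1.4, 0.0, 3.9]
finger_gap: 0.001
gripper_force: 2.1
t: 14.78
tcp_pos: [0.4679, 0.0223, 0.04]
tool_rot: [0.998, 0.07, 0.0, 0.0]
force: [-2.0, -0.4, 10.4]
finger_gap: 0.003
gripper_force: 5.4
t: 15.15
tcp_pos: [0.4679, 0.0223, 0.0399]
tool_rot: [0.998, 0.07, 0.0, 0.0]
force: [-1.8, -0.5, 12.3]
finger_gap: -0.007
gripper_force: 5.8
```

The button has bottomed at z=0.040 with 12 N on it. I'll release, lift and return to the look pose for a final check.

```bash
python3 -m handwheel '[[[0,0,0,0,0,-0.005,0],[0,0,0,0,0,-0.02,0],[0,0,0,0,0,-0.05,0],[0,0,0,0,0,-0.05,0],[0,0,0,0.0125,0.027,-0.02,0],[0,0,0,0.0125,0.027,0,0],[0,0,0,0,0,0,0],[0,0,0,0,0,0,0]]]'
python3 - <<'E'
from meas import *
s=sense();a=snapshot('wrist')[:,:,::-1].copy();cv2.imwrite('pics/w5.png',a)
w,B,C=meas(a,s,[(288,16),(399,84),(236,136),(338,188)],np.array([316,106.]),60)
E
```

```text
t: 16.15
tcp_pos: [0.4988, -0.027, 0.1834]
tool_rot: [0.998, 0.069, -0.001, -0.001]
force: [0.3, 0.5, -1.1]
finger_gap: 0.002
gripper_force: 0.0
posts [[288.2, 10.1], [401.1, 79.4], [236.2, 132.5], [339.1, 185.9]] [np.float64(0.1236), np.float64(0.1232), np.float64(0.1231), np.float64(0.1237), np.float64(0.175), np.float64(0.1741)]
block [ 0.5768 -0.017   0.0225] cooler [ 0.5765 -0.0173] r 0.044 75 off mm [-0.3 -0.3]
```

View pics/w5.png

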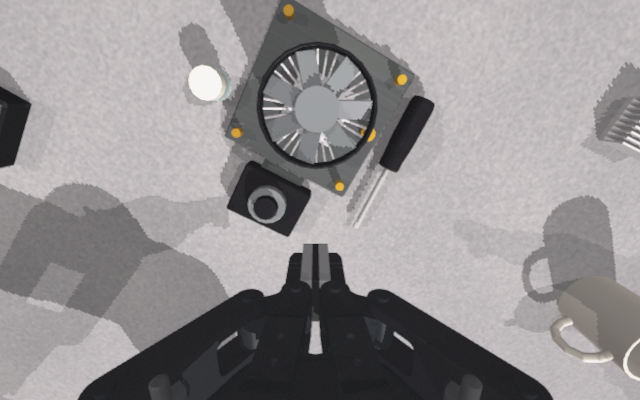

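The cooler is still centred, with its ring at (317,105). The button at (266,204) looks sprung back, and nothing else has moved.

```bash
python3 -c "from station import sign_off;print(sign_off())"
```

```text
the job is handed in; nothing more can be done
None
```

The cooler was nudged to within about 0.5 mm of the block's centre by my wrist-camera measurement, the start button was pressed fully down and released, the bystanders in view stayed put, and the job was handed in at about 16 s.

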